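# Turn the row of kit parts round for the pupil opposite

### The job

Move the four robot-kit parts from the row of blue cups into the four compartments of the red tray, one in each, in reverse order: seen from the robot, the part in the leftmost cup goes into the rightmost compartment, the second from the left into the second from the right, and so on, so that the pupil sitting opposite finds them in the right order. Leave each part standing upright, same side down as at the start, flat on the floor of its compartment and let go.

Things in the scene. Friction and masses are not known exactly. Their poses are not given: they have to be found in the camera images.
- motor: Motor block: light-grey square block 40 x 40 mm, 44 mm high, with a black round coupling (28 mm across, 8 mm high) on top, 52 mm high in all; about 80 g. Origin: centre of its underside; z up along its height. It stands upright in its cup at the start, within 3 mm of the cup's centre, turned up to 0.2 rad against it.
- wheel: Wheel lying flat, its axle upright: black rubber tyre, 48 mm in diameter (50 mm over the treads), 38 mm high, light hub disc on its top face; about 50 g. Origin: centre of its underside; z up along its height. It stands upright in its cup at the start, within 3 mm of the cup's centre, turned up to 0.2 rad against it.
- sensor: Twin-eye distance sensor: light-grey block, 28 mm along its x, 46 mm along its y, 42 mm high, with two round black eyes side by side (along its y) on top, 46 mm high in all; about 50 g. Origin: centre of its underside; z up along its height. It stands upright in its cup at the start, within 3 mm of the cup's centre, turned up to 0.2 rad against it.
- gear: Gear on an upright axle: grey toothed disc 41 mm across the teeth, 12 mm thick at the bottom, on it a collar 18 mm across up to 18 mm, then a light-grey round axle 12 mm in diameter up to 56 mm above the underside; about 30 g. Origin: centre of its underside; z up along its height. It stands upright in its cup at the start, within 3 mm of the cup's centre, turned up to 0.2 rad against it.
- motor_cup: identical fixed open blue square cup, 68 x 68 mm, 3 mm floor, rim 8 mm high, walls 3 mm; it is the one in which the motor stands at the start, and it stays where it is on the board. Origin: centre of its underside, z up
- wheel_cup: identical fixed open blue square cup, 68 x 68 mm, 3 mm floor, rim 8 mm high, walls 3 mm; it is the one in which the wheel stands at the start, and it stays where it is on the board. Origin: centre of its underside, z up
- sensor_cup: identical fixed open blue square cup, 68 x 68 mm, 3 mm floor, rim 8 mm high, walls 3 mm; it is the one in which the sensor stands at the start, and it stays where it is on the board. Origin: centre of its underside, z up
- gear_cup: identical fixed open blue square cup, 68 x 68 mm, 3 mm floor, rim 8 mm high, walls 3 mm; it is the one in which the gear stands at the start, and it stays where it is on the board. Origin: centre of its underside, z up
- board: Fixed light-grey board, 80 x 304 mm, 6 mm thick, that carries the four cups in one row along its y axis, 74 mm apart (at y = +111, +37, -37, -111 mm; +y end is the left one seen from the robot). It lies either nearer to or further from the robot than the tray, turned up to 0.2 rad. Origin: centre of its underside, z up, y along its length to the left
- tray: Fixed red tray with a grey floor, 78 x 300 mm, with four open compartments in one row along its y axis, each 70 x 70 mm inside, centres at x = 0, y = +111, +37, -37, -111 mm (+y end is the left one seen from the robot); floor 3 mm above its underside, walls 4 mm thick, their top 8 mm above the underside; empty at the start; turned up to 0.2 rad. Origin: centre of its underside, z up, y along its length to the left
Not all that is in view belongs to the job. Leave any green look-alike of the gear alone.

How it is judged:
By the outcome, as a careful person would: the job done as asked, in the order asked, and still so for the second after the job is handed in, with the robot touching nothing.
It also fails if it takes over 112 s, if anything falls off the work surface, if the arm or the gripper's body presses on something with over 40 N, if the wrist force passes 120 N, or if a joint passes its speed limit or range.

### The arm

A 6-joint arm with a two-finger parallel gripper is mounted at the origin on the work surface. World frame = base frame: x ahead of the robot, y to its left, z up, the work surface at z = 0. Lengths are in m, angles in rad, forces in N, time in s.
With the tool pointing down it reaches from about 0.35 to 0.775 m from the base axis. Payload 7.3 kg.
Tool frame: the origin (TCP) lies midway between the tips of the shut fingers; the grasp point (between the pads) lies 19 mm behind it (robot.grip_depth is the z of the grasp point in the tool frame, in m); z points along the fingers, y is the line along which they close (so a half turn about z gives the same grasp; the last joint's range is limited). The gripper opens to 92 mm and grips with 3 to 60 N. Pads are 19 mm wide; open, the fingers measure 130 mm over their backs; the gripper's body (75 mm by 190 mm) begins 47 mm behind the grasp point.
Start: joints at [-1.418, 0.342, 1.524, -0, 1.275, -0.146], TCP at [0.155, -0.502, 0.227] pointing down, gripper open.
Joint ranges: [-2.53, 2.53], [-0.77, 2.02], [0.04, 2.7], [-1, 4.14], [0.28, 2.66], [-3.11, 3.11]. Speed limits (rad/s): [2.57, 2.57, 3.14, 3.14, 3.14, 3.14].

### API

Orientations are given as [roll, pitch, yaw] about the fixed x, y, z axes, in that order (R = Rz(yaw) Ry(pitch) Rx(roll)).
In Python, from cell import robot, viewer gives the robot as it stands.
- The arm moves only by the tool step_arm, never from a script. Its argument "increments" is a list of rows, each an object with "delta_pos": the shift along the tool's x, y, z in cm, a list of three; "dr": the turn, a rotation vector about the tool's x, y, z in degrees, a list of three; "fingers": the closure, from -1 (fully open) to 1 (shut), so that 0 is half open. In form: [{"delta_pos": [tx, ty, tz], "dr": [wx, wy, wz], "fingers": fingers}, ...]. A call has exactly 5 rows; each row is the pose to reach, as a shift and turn from the pose commanded when the call began, along the tool's axes at that moment; what a row does not reach only later rows make up. A row lasts 1/8 s, in which the tool goes at most 62.5 mm and 10.7 degrees, less where a joint would pass 70% of its speed; a pose out of reach is approached as far as the arm can. A call with a gripper value outside its range is refused whole. The fingers move at their own pace and stop on an object; "newtons" is the grip in N (left out, the last holds). Time passes only in rows, so rows that repeat a pose let the fingers close, or fill a call up. It gives the time, the measured TCP pose, the force, the opening and the grip force at its end, in the units of the state.
- robot.observe(): the state, without advancing time (a new reading comes with each control period).
- viewer.read_camera(name): name is "side" or "top" or "wrist"; returns the picture (400x640x3 uint8, red, green, blue); there is no depth.
- viewer.camera_params(name): a dict with "K" (3x3 intrinsics, pixels), "k1" (the pictures are not rectified: a ray, as slopes to the right and down, at radius r is drawn at 1 + k1 r^2 times it, then the intrinsics apply), "T" (4x4, takes a point from camera to world coordinates). Camera axes: x right, y down, z forward; pixel columns grow to the right and rows downward; lengths in m; the calibration is good to about 2 mm. A picture is of the moment at which its call begins: read the wrist's pose just before it. camera_params takes no time and is no camera call; for the wrist camera it gives the pose at the moment of the call.
- robot.hand_in(): hands the job in; it is judged then, once.
The state is a dict: "time": time; "qpos": joint angles; "qvel": joint speeds; "joint_efforts": joint torques, N m; "tool_pos": TCP position; "tool_rot": TCP orientation; "contact_force": force on the tool from outside, world axes, zero at the start; "torque": the same for the moment, N m; "opening": finger opening in m; "grip_force": force on a finger pad.
Only numpy, scipy, OpenCV 4.12 (cv2) and the standard library are available. Lean on these libraries where they do the work, as an engineer would, in place of code of your own. Each camera call takes 0.05 s, during which the arm holds its last target. There are 200 camera calls.

## Working session

There is one attempt and no reset: what is moved stays moved. The work goes in short steps, Python scripts to look and compute and a tool call to move; the robot and the scene stay as the last step left them, time stands still between calls to the robot, and variables do not carry over. Pictures are saved under pics/ and viewed, at most 14 in all, crops included, and the job is handed in when it is done.

Besides the shell and the picture viewer there is one more tool, called after ">>>" by a JSON object that holds its "method" and its "body". step_arm: Moves the arm, as the interface text tells. Its arguments: {"type":"object","properties":{"increments":{"type":"array"},"newtons":{"type":"number"}},"required":["increments"]}

```bash
mkdir -p pics; ls; python3 - <<'E'
from cell import robot, viewer
import cv2,numpy as np
np.set_printoptions(precision=4,suppress=True)
for n in ["top","side"]:
    cv2.imwrite(f"pics/{n}0.png",viewer.read_camera(n)[:,:,::-1])
for n in ["top","side","wrist"]:
    print(n,viewer.camera_params(n))
print(robot.observe(), robot.grip_depth)
E
```

```text
pics
top {'K': array([[459.337 ,   0.    , 321.194 ],
       [  0.    , 459.337 , 196.8805],
       [  0.    ,   0.    ,   1.    ]]), 'k1': 0.00016999038460327852, 'T': array([[-0.0291, -0.9902,  0.1363,  0.4993],
       [-0.9994,  0.0263, -0.0223, -0.015 ],
       [ 0.0185, -0.1369, -0.9904,  0.9142],
       [ 0.    ,  0.    ,  0.    ,  1.    ]])}
side {'K': array([[511.4694,   0.    , 322.8405],
       [  0.    , 511.4694, 202.5818],
       [  0.    ,   0.    ,   1.    ]]), 'k1': -0.04606637707212076, 'T': array([[ 0.9915, -0.0938,  0.0899,  0.5245],
       [-0.1294, -0.6517,  0.7473, -0.6886],
       [-0.0115, -0.7526, -0.6583,  0.6508],
       [ 0.    ,  0.    ,  0.    ,  1.    ]])}
wrist {'K': array([[316.3763,   0.    , 320.1689],
       [  0.    , 316.3763, 200.1345],
       [  0.    ,   0.    ,   1.    ]]), 'k1': -0.02807666911167026, 'T': array([[ 0.294 , -0.9259, -0.2372,  0.2186],
       [-0.9558, -0.2851, -0.0719, -0.4821],
       [-0.001 ,  0.2479, -0.9688,  0.384 ],
       [ 0.    ,  0.    ,  0.    ,  1.    ]])}
{'time': 0.1, 'qpos': array([-1.418 ,  0.3427,  1.5249, -0.    ,  1.2754, -0.146 ]), 'qvel': array([ 0.0003, -0.001 , -0.0024, -0.0008,  0.0001, -0.0005]), 'joint_efforts': array([  0.0021, -43.2003, -24.4694,   0.0721,   0.0526,  -0.    ]), 'tool_pos': array([ 0.1545, -0.5014,  0.2261]), 'tool_rot': array([-3.1402, -0.0002,  0.2988]), 'contact_force': array([ 0.0291, -0.1029, -0.873 ]), 'torque': array([ 0.0258, -0.0281, -0.0061]), 'grip_force': 0.0, 'opening': 0.0917184805337488} -0.0188
```

View pics/top0.png

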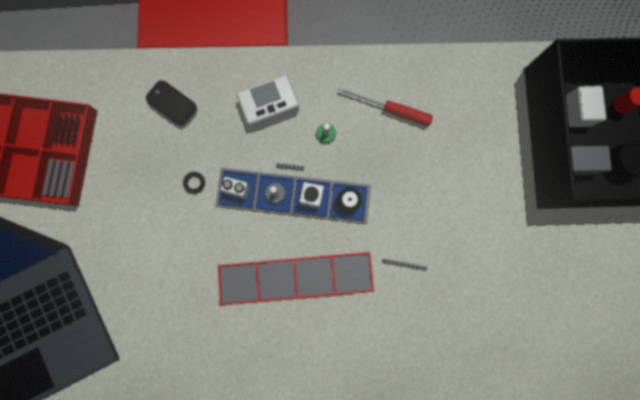

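View pics/side0.png

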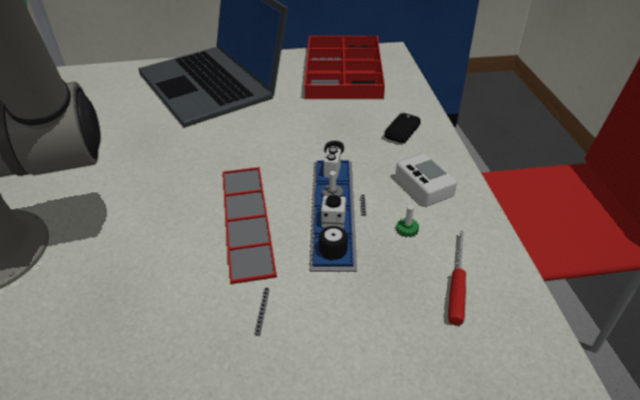

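The top view shows the board behind the tray. From left to right the cups hold the sensor (234,187), gear (275,193), motor (311,196) and wheel (349,200). The tray spans about (219,265)–(373,290), and the green decoy is at (326,133). I'll enlarge this area.

```bash
python3 - <<'E'
import cv2
a=cv2.imread("pics/top0.png")
cv2.imwrite("pics/c1.png",cv2.resize(a[158:314,205:385],None,fx=4.4,fy=3.8,interpolation=cv2.INTER_CUBIC) if 0 else cv2.resize(a[160:310,205:385],None,fx=4,fy=4,interpolation=cv2.INTER_CUBIC))
E
```

```text
(no output)
```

View pics/c1.png

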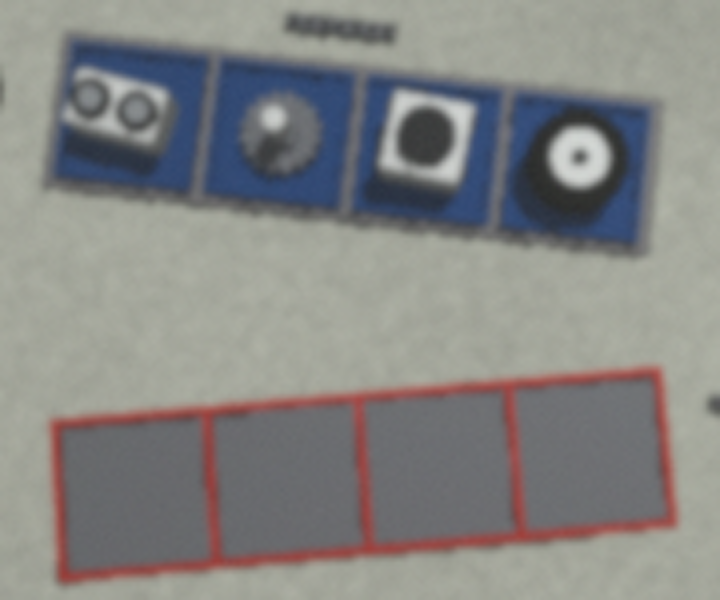

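The crop shows the tray corners, the board corners and the part tops clearly. I'll turn them into positions.

```bash
cat > h.py <<'E'
from cell import robot, viewer
import cv2,numpy as np
from scipy.spatial.transform import Rotation as R
np.set_printoptions(precision=4,suppress=True)
def p2w(cam,uv,z,P=None):
    P=P or viewer.camera_params(cam)
    d=cv2.undistortPoints(np.array(uv,float).reshape(-1,1,2),P["K"],np.array([P["k1"],0,0,0.])).reshape(-1,2)
    T=P["T"]; r=np.c_[d,np.ones(len(d))]@T[:3,:3].T
    return T[:3,3]+r*((z-T[2,3])/r[:,2])[:,None]
def go(pos,yaw,off=0):
    """increments from commanded-pose estimate (measured) to target grasp pose: cm, deg"""
    o=robot.observe(); Rt=R.from_euler('xyz',o["tool_rot"])
    d=Rt.inv().apply(np.array(pos)-o["tool_pos"])*100
    w=(Rt.inv()*R.from_euler('xyz',[np.pi,0,yaw])).as_rotvec(degrees=True)
    return d,w
E
python3 - <<'E'
from h import *
c=lambda l:[(205+(u+.5)/4-.5,160+(v+.5)/4-.5) for u,v in l]
def rect(l,z):
    w=p2w("top",c(l),z)[:,:2]; tl,tr,br,bl=w
    ax=(tl+bl-tr-br); print("c",w.mean(0),"yaw",np.arctan2(-ax[0],ax[1]),"len",np.linalg.norm(ax)/2,"wid",np.linalg.norm(tl+tr-bl-br)/2)
rect([(52,422),(660,370),(675,523),(64,580)],.008)
rect([(65,33),(661,101),(646,255),(45,187)],.006)
rect([(393,90),(474,102),(460,185),(378,170)],.053)
e=p2w("top",c([(91,98),(138,112)]),.055);print("sensor",e.mean(0),"yaw",np.arctan2(-(e[0]-e[1])[0],(e[0]-e[1])[1]), np.linalg.norm(e[0]-e[1]))
for n,p,z in [("gear",(274,117),.065),("motor",(426,136),.061),("wheel",(579,157),.047)]: print(n,p2w("top",c([p]),z))
E
```

```text
c [0.4665 0.0188] yaw 0.05815525709432277 len 0.2966787422413635 wid 0.07475850584847984
c [0.6286 0.0202] yaw -0.14080820906858724 len 0.3003575301182907 wid 0.07800594658636494
c [ 0.6243 -0.0156] yaw -0.19221112968704088 len 0.039121445147905054 wid 0.03959305153332059
sensor [0.643  0.1311 0.055 ] yaw -0.3181619137509232 0.02324972100022834
gear [[0.6337 0.0552 0.065 ]]
motor [[ 0.6235 -0.0155  0.061 ]]
wheel [[ 0.6135 -0.0882  0.047 ]]
```

The cups agree with the parts to about 1–2 mm, so the layout is consistent. The plan is to grip along world x, perpendicular to the row, and start with the wheel. I'll work out the pose above it.

```bash
python3 - <<'E'
from h import *
print(go([.6133,-.0888,.13],1.43)); print(go([.6133,-.0888,.021],1.43)[0])
E
```

```text
(array([ 55.9883, -25.9112,   9.6577]), array([ -0.0646,  -0.0556, -64.8148]))
[ 55.9861 -25.8961  20.5577]
```

>>> {"method": "step_arm", "body": {"increments": [{"delta_pos":[5.6,-2.6,0],"dr":[0,0,-8],"fingers":-1},{"delta_pos":[11.2,-5.2,1],"dr":[0,0,-16],"fingers":-1},{"delta_pos":[16.8,-7.8,2],"dr":[0,0,-24],"fingers":-1},{"delta_pos":[22.4,-10.4,3],"dr":[0,0,-32],"fingers":-1},{"delta_pos":[28,-13,4],"dr":[0,0,-40],"fingers":-1}], "newtons": 20}}

```text
time: 0.72
tool_pos: [0.3849, -0.2937, 0.1863]
tool_rot: [3.142, 0.0, 1.001]
contact_force: [1.0, -1.2, -0.7]
opening: 0.0917
grip_force: 0.0
```

```bash
python3 - <<'E'
from h import *
print(go([.6133,-.0888,.13],1.43), robot.observe()["tool_rot"])
E
```

```text
(array([29.5688,  8.186 ,  5.6325]), array([  0.0018,   0.0042, -24.5667])) [3.1415 0.0001 1.0012]
```

>>> {"method": "step_arm", "body": {"increments": [{"delta_pos":[5.8,1.6,1.1],"dr":[0,0,-5],"fingers":-1},{"delta_pos":[11.6,3.2,2.2],"dr":[0,0,-10],"fingers":-1},{"delta_pos":[17.4,4.8,3.3],"dr":[0,0,-15],"fingers":-1},{"delta_pos":[23.2,6.4,4.4],"dr":[0,0,-20],"fingers":-1},{"delta_pos":[28.5,8.0,5.6],"dr":[0,0,-24.6],"fingers":-1}]}}

```text
time: 1.35
tool_pos: [0.6069, -0.0975, 0.13]
tool_rot: [-3.141, 0.0, 1.43]
contact_force: [0.4, -0.3, -0.5]
opening: 0.0918
grip_force: 0.0
```

```bash
python3 - <<'E'
from h import *
P=viewer.camera_params("wrist")
cv2.imwrite("pics/w1.png",viewer.read_camera("wrist")[:,:,::-1])
np.save("w1.npy",P,allow_pickle=True)
print(go([.6133,-.0888,.021],1.43), robot.observe())
E
```

```text
(array([ 0.4028,  0.256 , 10.6971]), array([ 0.0119, -0.1723,  0.3169])) {'time': 1.4, 'qpos': array([-0.2765,  0.5955,  1.3913,  0.0033,  1.155 , -0.1426]), 'qvel': array([-0.0568, -0.056 ,  0.1224, -0.0136,  0.0062, -0.0021]), 'joint_efforts': array([ -8.5531, -60.6251, -19.8684,  -1.8333,   1.6185,  -0.0229]), 'tool_pos': array([ 0.6102, -0.0928,  0.128 ]), 'tool_rot': array([ 3.1414, -0.003 ,  1.4355]), 'contact_force': array([ 0.7425,  3.777 , -0.4462]), 'torque': array([ 0.0801, -0.0865, -0.0004]), 'grip_force': 0.0, 'opening': 0.09177992792766454}
```

View pics/w1.png

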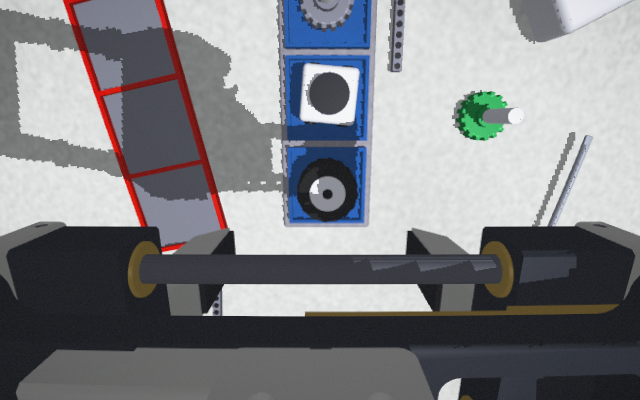

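The wrist view shows the wheel hub at (327,194), the motor coupling at (329,93) and its cup, plus the tray at left and the green decoy at right. I'll cross-check these positions.

```bash
python3 - <<'E'
from h import *
P=np.load("w1.npy",allow_pickle=True).item()
print(p2w("wrist",[(327,194)],.047,P),p2w("wrist",[(329,93)],.061,P))
m=p2w("wrist",[(307,63),(360,68),(354,125),(300,118)],.053,P);print(m,m.mean(0))
d=(m[1]+m[2]-m[0]-m[3]); print("motor yaw",np.arctan2(d[1],d[0]))
print(p2w("wrist",[(127,177),(204,160),(101,93),(178,75)],.008,P), "board right corners",p2w("wrist",[(285,225),(367,226)],.006,P))
print(go([.6133,-.0888,.021],1.43), robot.observe()["tool_pos"])
E
```

```text
[[ 0.6141 -0.0889  0.047 ]] [[ 0.6253 -0.0155  0.061 ]]
[[ 0.6132  0.0069  0.053 ]
 [ 0.6492 -0.0015  0.053 ]
 [ 0.6405 -0.0394  0.053 ]
 [ 0.6026 -0.029   0.053 ]] [ 0.6264 -0.0158  0.053 ]
motor yaw -0.24843341064879956
[[ 0.4365 -0.0568  0.008 ]
 [ 0.5098 -0.052   0.008 ]
 [ 0.4348  0.0169  0.008 ]
 [ 0.5042  0.0209  0.008 ]] board right corners [[ 0.5706 -0.1227  0.006 ]
 [ 0.6467 -0.1345  0.006 ]]
(array([ 0.4028,  0.256 , 10.6971]), array([ 0.0119, -0.1723,  0.3169])) [ 0.6102 -0.0928  0.128 ]
```

>>> {"method": "step_arm", "body": {"increments": [{"delta_pos":[0.8,0.2,2],"dr":[0,0,0],"fingers":-1},{"delta_pos":[0.8,0.2,4],"dr":[0,0,0],"fingers":-1},{"delta_pos":[0.8,0.2,5],"dr":[0,0,0],"fingers":-1},{"delta_pos":[0.8,0.2,5],"dr":[0,0,0],"fingers":-1},{"delta_pos":[0.8,0.2,5],"dr":[0,0,0],"fingers":-1}]}}

```text
time: 2.02
tool_pos: [0.6092, -0.092, 0.0815]
tool_rot: [3.14, 0.0, 1.426]
contact_force: [0.6, -0.1, 0.5]
opening: 0.0914
grip_force: 0.0
```

```bash
python3 - <<'E'
from h import *
print(go([.614,-.0888,.021],1.43), robot.observe()["tool_pos"])
E
```

```text
(array([0.388 , 0.4204, 6.0512]), array([ 0.0727,  0.0129, -0.2343])) [ 0.6092 -0.092   0.0815]
```

>>> {"method": "step_arm", "body": {"increments": [{"delta_pos":[0.4,0.4,2.5],"dr":[0,0,0],"fingers":-1},{"delta_pos":[0.4,0.4,5],"dr":[0,0,0],"fingers":-1},{"delta_pos":[0.4,0.4,6],"dr":[0,0,0],"fingers":-1},{"delta_pos":[0.4,0.4,6],"dr":[0,0,0],"fingers":-1},{"delta_pos":[0.4,0.4,6],"dr":[0,0,0],"fingers":0.3}], "newtons": 15}}

```text
time: 2.65
tool_pos: [0.6141, -0.0886, 0.022]
tool_rot: [3.139, 0.0, 1.426]
contact_force: [0.4, -0.4, -0.8]
opening: 0.0853
grip_force: 0.0
```

>>> {"method": "step_arm", "body": {"increments": [{"delta_pos":[0,0,0],"dr":[0,0,0],"fingers":1},{"delta_pos":[0,0,0],"dr":[0,0,0],"fingers":1},{"delta_pos":[0,0,0],"dr":[0,0,0],"fingers":1},{"delta_pos":[0,0,0],"dr":[0,0,0],"fingers":1},{"delta_pos":[0,0,0],"dr":[0,0,0],"fingers":1}]}}

```text
time: 3.28
tool_pos: [0.6134, -0.0883, 0.0208]
tool_rot: [3.141, 0.0, 1.426]
contact_force: [0.3, -0.3, 0.8]
opening: 0.0475
grip_force: 15.0
```

```bash
python3 - <<'E'
from h import *
print(go([.460,.1296,.03],1.629))
E
```

```text
(array([ 19.3551, -18.315 ,  -0.9224]), array([  0.0065,   0.0078, -11.6126]))
```

>>> {"method": "step_arm", "body": {"increments": [{"delta_pos":[0,0,-2],"dr":[0,0,0],"fingers":1},{"delta_pos":[0,0,-4],"dr":[0,0,0],"fingers":1},{"delta_pos":[0,0,-6],"dr":[0,0,0],"fingers":1},{"delta_pos":[0,0,-8],"dr":[0,0,0],"fingers":1},{"delta_pos":[0,0,-8],"dr":[0,0,0],"fingers":1}]}}

```text
time: 3.9
tool_pos: [0.6142, -0.0885, 0.1021]
tool_rot: [3.138, 0.0, 1.426]
contact_force: [0.8, -0.8, -0.9]
opening: 0.0474
grip_force: 15.0
```

>>> {"method": "step_arm", "body": {"increments": [{"delta_pos":[4.4,-4.1,0],"dr":[0,0,-3],"fingers":1},{"delta_pos":[9.4,-8.9,0],"dr":[0,0,-6],"fingers":1},{"delta_pos":[14.4,-13.6,0],"dr":[0,0,-9],"fingers":1},{"delta_pos":[19.4,-18.3,2],"dr":[0,0,-11.6],"fingers":1},{"delta_pos":[19.4,-18.3,5],"dr":[0,0,-11.6],"fingers":1}]}}

```text
time: 4.53
tool_pos: [0.4584, 0.1323, 0.0506]
tool_rot: [3.14, -0.0, 1.632]
contact_force: [1.0, -0.5, -1.7]
opening: 0.0475
grip_force: 15.0
```

>>> {"method": "step_arm", "body": {"increments": [{"delta_pos":[0,0,0.5],"dr":[0,0,0],"fingers":1},{"delta_pos":[0,0,1],"dr":[0,0,0],"fingers":1},{"delta_pos":[0,0,1],"dr":[0,0,0],"fingers":1},{"delta_pos":[0,0,1],"dr":[0,0,0],"fingers":1},{"delta_pos":[0,0,1],"dr":[0,0,0],"fingers":1}]}}

```text
time: 5.15
tool_pos: [0.4607, 0.1297, 0.0412]
tool_rot: [3.141, 0.0, 1.628]
contact_force: [-0.5, -0.2, -0.3]
opening: 0.0476
grip_force: 15.0
```

```bash
python3 - <<'E'
from h import *
print(go([.460,.1296,.0155],1.629))
cv2.imwrite("pics/s1.png",cv2.resize(viewer.read_camera("side")[100:300,180:440,::-1],None,fx=3,fy=3,interpolation=2))
E
```

```text
(array([-0.0009, -0.0747,  2.5658]), array([ 0.0583,  0.0034, -0.0599]))
```

View pics/s1.png

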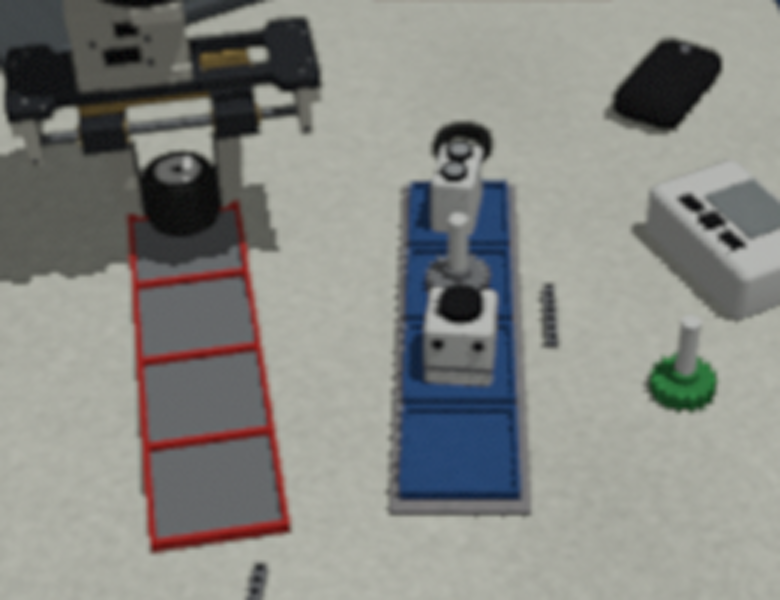

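The side view shows the wheel held upright above the far (leftmost) compartment, at about (180,195), and its cup empty. I'll lower it.

>>> {"method": "step_arm", "body": {"increments": [{"delta_pos":[0,0,0.9],"dr":[0,0,0],"fingers":1},{"delta_pos":[0,0,1.8],"dr":[0,0,0],"fingers":1},{"delta_pos":[0,0,2.3],"dr":[0,0,0],"fingers":1},{"delta_pos":[0,0,2.6],"dr":[0,0,0],"fingers":1},{"delta_pos":[0,0,2.6],"dr":[0,0,0],"fingers":1}]}}

```text
time: 5.82
tool_pos: [0.4602, 0.1301, 0.0147]
tool_rot: [-3.142, 0.0, 1.629]
contact_force: [-0.2, 1.0, -0.4]
opening: 0.0476
grip_force: 15.0
```

>>> {"method": "step_arm", "body": {"increments": [{"delta_pos":[0,0,0.05],"dr":[0,0,0],"fingers":-1},{"delta_pos":[0,0,0.05],"dr":[0,0,0],"fingers":-1},{"delta_pos":[0,0,0],"dr":[0,0,0],"fingers":-1},{"delta_pos":[0,0,-1.5],"dr":[0,0,0],"fingers":-1},{"delta_pos":[0,0,-4],"dr":[0,0,0],"fingers":-1}]}}

```text
time: 6.45
tool_pos: [0.4598, 0.13, 0.0554]
tool_rot: [-3.14, 0.0, 1.629]
contact_force: [0.2, 0.2, 0.1]
opening: 0.0903
grip_force: 0.0
```

```bash
python3 - <<'E'
from h import *
print(go([.6245,-.0157,.11],1.36),robot.observe()["opening"])
E
```

```text
(array([-15.4991,  15.5936,  -5.4727]), array([-0.0722,  0.0208, 15.4   ])) 0.09030098050574417
```

>>> {"method": "step_arm", "body": {"increments": [{"delta_pos":[0,0,-5.5],"dr":[0,0,0],"fingers":-1},{"delta_pos":[-4,4,-5.5],"dr":[0,0,4],"fingers":-1},{"delta_pos":[-8,8,-5.5],"dr":[0,0,8],"fingers":-1},{"delta_pos":[-12,12,-5.5],"dr":[0,0,12],"fingers":-1},{"delta_pos":[-15.5,15.6,-5.5],"dr":[0,0,15.4],"fingers":-1}]}}

```text
time: 7.08
tool_pos: [0.6263, -0.0172, 0.1111]
tool_rot: [3.14, -0.0, 1.357]
contact_force: [0.4, 1.2, -0.4]
opening: 0.0918
grip_force: 0.0
```

>>> {"method": "step_arm", "body": {"increments": [{"delta_pos":[0,0,1],"dr":[0,0,0],"fingers":-1},{"delta_pos":[0,0,2],"dr":[0,0,0],"fingers":-1},{"delta_pos":[0,0,3],"dr":[0,0,0],"fingers":-1},{"delta_pos":[0,0,4],"dr":[0,0,0],"fingers":-1},{"delta_pos":[0,0,4],"dr":[0,0,0],"fingers":-1}]}}

```text
time: 7.7
tool_pos: [0.624, -0.015, 0.0688]
tool_rot: [-3.14, 0.0, 1.361]
contact_force: [0.9, -0.2, 1.1]
opening: 0.0917
grip_force: 0.0
```

```bash
python3 - <<'E'
from h import *
print(go([.6245,-.0157,.024],1.36))
P=viewer.camera_params("wrist")
cv2.imwrite("pics/w2.png",viewer.read_camera("wrist")[:,:,::-1])
np.save("w2.npy",P,allow_pickle=True)
E
```

```text
(array([-0.0562,  0.0672,  4.4832]), array([-0.1105,  0.0118,  0.0459]))
```

View pics/w2.png

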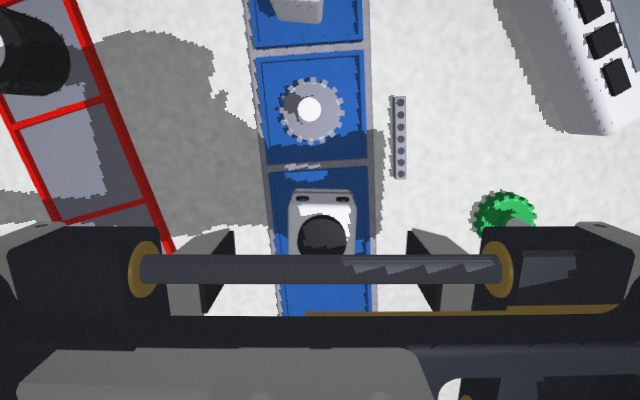

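The motor sits squarely between the fingers, with its coupling at (323,235). The gear's axle tip is at (310,109).

>>> {"method": "step_arm", "body": {"increments": [{"delta_pos":[0,0,2],"dr":[0,0,0],"fingers":-1},{"delta_pos":[0,0.05,4],"dr":[0,0,0],"fingers":-1},{"delta_pos":[0,0.05,4.5],"dr":[0,0,0],"fingers":-1},{"delta_pos":[0,0.05,4.5],"dr":[0,0,0],"fingers":0},{"delta_pos":[0,0.05,4.5],"dr":[0,0,0],"fingers":1}]}}

```text
time: 8.38
tool_pos: [0.626, -0.0158, 0.0258]
tool_rot: [3.14, -0.0, 1.36]
contact_force: [0.4, -0.3, -0.3]
opening: 0.0763
grip_force: 0.0
```

>>> {"method": "step_arm", "body": {"increments": [{"delta_pos":[0,0,0],"dr":[0,0,0],"fingers":1},{"delta_pos":[0,0,0],"dr":[0,0,0],"fingers":1},{"delta_pos":[0,0,0],"dr":[0,0,0],"fingers":1},{"delta_pos":[0,0,0],"dr":[0,0,0],"fingers":1},{"delta_pos":[0,0,0],"dr":[0,0,0],"fingers":1}]}}

```text
time: 9.0
tool_pos: [0.6253, -0.0158, 0.0248]
tool_rot: [-3.141, 0.0, 1.36]
contact_force: [-0.9, -0.4, 1.3]
opening: 0.04
grip_force: 15.0
```

```bash
python3 - <<'E'
from h import *
P=np.load("w2.npy",allow_pickle=True).item()
print("gear",p2w("wrist",[(310,109)],.065,P))
o=robot.observe();print(o["tool_pos"],o["opening"],o["grip_force"])
print(go([.4643,.0557,o["tool_pos"][2]],1.629))
E
```

```text
gear [[0.6346 0.0556 0.065 ]]
[ 0.6253 -0.0158  0.0248] 0.03996354537642522 14.952760934829712
(array([  3.6202, -17.241 ,   0.0025]), array([ -0.01  ,   0.0039, -15.4169]))
```

>>> {"method": "step_arm", "body": {"increments": [{"delta_pos":[0,0,-3],"dr":[0,0,0],"fingers":1},{"delta_pos":[0,0,-6],"dr":[0,0,0],"fingers":1},{"delta_pos":[0.8,-4,-7],"dr":[0,0,-4],"fingers":1},{"delta_pos":[1.7,-8,-7],"dr":[0,0,-8],"fingers":1},{"delta_pos":[2.7,-13,-6],"dr":[0,0,-12],"fingers":1}], "newtons": 20}}

```text
time: 9.62
tool_pos: [0.5037, 0.0381, 0.0852]
tool_rot: [3.139, 0.0, 1.571]
contact_force: [-0.5, 1.1, -2.1]
opening: 0.04
grip_force: 19.9
```

```bash
python3 - <<'E'
from h import *
print(go([.4643,.0557,.0185],1.629))
E
```

```text
(array([ 1.7639, -3.9551,  6.663 ]), array([ 0.1549,  0.0186, -3.3128]))
```

>>> {"method": "step_arm", "body": {"increments": [{"delta_pos":[1.2,-2.6,0],"dr":[0,0,-2],"fingers":1},{"delta_pos":[1.8,-4,1.5],"dr":[0,0,-3.4],"fingers":1},{"delta_pos":[1.8,-4,3.5],"dr":[0,0,-3.4],"fingers":1},{"delta_pos":[1.8,-4,5],"dr":[0,0,-3.4],"fingers":1},{"delta_pos":[1.8,-4,5],"dr":[0,0,-3.4],"fingers":1}]}}

```text
time: 10.25
tool_pos: [0.4631, 0.0559, 0.0339]
tool_rot: [-3.139, -0.0, 1.629]
contact_force: [0.0, 0.6, -1.0]
opening: 0.0402
grip_force: 19.9
```

```bash
python3 - <<'E'
from h import *
print(go([.4643,.0557,.0185],1.629))
E
```

```text
(array([-0.0307,  0.1184,  1.5436]), array([-0.1328, -0.0086, -0.0116]))
```

>>> {"method": "step_arm", "body": {"increments": [{"delta_pos":[0,0.1,0.7],"dr":[0,0,0],"fingers":1},{"delta_pos":[0,0.1,1.3],"dr":[0,0,0],"fingers":1},{"delta_pos":[0,0.1,1.55],"dr":[0,0,0],"fingers":1},{"delta_pos":[0,0.1,1.55],"dr":[0,0,0],"fingers":1},{"delta_pos":[0,0.1,1.55],"dr":[0,0,0],"fingers":1}]}}

```text
time: 10.88
tool_pos: [0.465, 0.0559, 0.0194]
tool_rot: [3.141, 0.0, 1.629]
contact_force: [-0.5, -0.4, -0.6]
opening: 0.0396
grip_force: 19.9
```

>>> {"method": "step_arm", "body": {"increments": [{"delta_pos":[0,0,0],"dr":[0,0,0],"fingers":-1},{"delta_pos":[0,0,0],"dr":[0,0,0],"fingers":-1},{"delta_pos":[0,0,0],"dr":[0,0,0],"fingers":-1},{"delta_pos":[0,0,-3],"dr":[0,0,0],"fingers":-1},{"delta_pos":[0,0,-6],"dr":[0,0,0],"fingers":-1}]}}

```text
time: 11.5
tool_pos: [0.4647, 0.0559, 0.0798]
tool_rot: [-3.141, -0.0, 1.629]
contact_force: [1.3, 0.7, 0.3]
opening: 0.0857
grip_force: 0.0
```

```bash
python3 - <<'E'
from h import *
print(go([.6345,.0556,.12],1.43))
E
```

```text
(array([-1.0173, 16.9503, -4.0408]), array([-0.0555,  0.0041, 11.3843]))
```

>>> {"method": "step_arm", "body": {"increments": [{"delta_pos":[0,1,-3],"dr":[0,0,2],"fingers":-1},{"delta_pos":[-0.3,5.5,-4],"dr":[0,0,5],"fingers":-1},{"delta_pos":[-0.6,10,-4],"dr":[0,0,8],"fingers":-1},{"delta_pos":[-1,14,-4],"dr":[0,0,11.4],"fingers":-1},{"delta_pos":[-1,17,-4],"dr":[0,0,11.4],"fingers":-1}]}}

```text
time: 12.12
tool_pos: [0.6367, 0.0555, 0.119]
tool_rot: [3.141, 0.0, 1.429]
contact_force: [0.5, 0.8, 0.0]
opening: 0.0914
grip_force: 0.0
```

>>> {"method": "step_arm", "body": {"increments": [{"delta_pos":[0,0,1],"dr":[0,0,0],"fingers":-0.4},{"delta_pos":[0,0,2],"dr":[0,0,0],"fingers":-0.4},{"delta_pos":[0,0,3],"dr":[0,0,0],"fingers":-0.4},{"delta_pos":[0,0,3],"dr":[0,0,0],"fingers":-0.4},{"delta_pos":[0,0,3],"dr":[0,0,0],"fingers":-0.4}]}}

```text
time: 12.75
tool_pos: [0.6352, 0.0558, 0.0896]
tool_rot: [3.141, 0.0, 1.43]
contact_force: [-0.2, -0.1, 0.8]
opening: 0.0645
grip_force: 0.0
```

```bash
python3 - <<'E'
from h import *
print(go([.6345,.0556,.033],1.43))
P=viewer.camera_params("wrist")
cv2.imwrite("pics/w3.png",viewer.read_camera("wrist")[:,:,::-1])
np.save("w3.npy",P,allow_pickle=True)
E
```

```text
(array([-0.0294, -0.0648,  5.6579]), array([ 0.0225,  0.0025, -0.0132]))
```

View pics/w3.png

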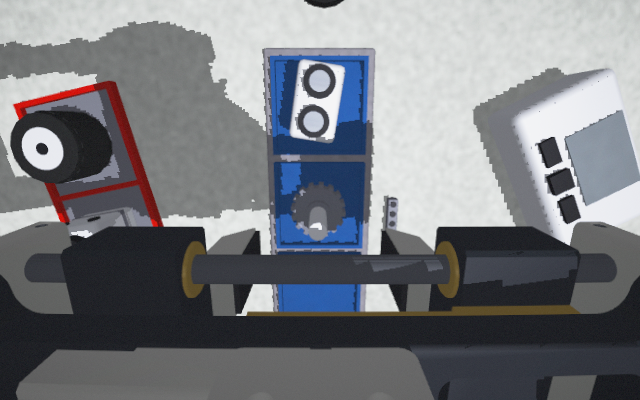

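The gear's axle, at (318,225), is centred between the fingers. The wheel stands in the far compartment, and the sensor's eyes are at (319,81) and (313,122).

>>> {"method": "step_arm", "body": {"increments": [{"delta_pos":[0,0,2.5],"dr":[0,0,0],"fingers":-0.4},{"delta_pos":[0,0,5],"dr":[0,0,0],"fingers":-0.4},{"delta_pos":[0,0,5.6],"dr":[0,0,0],"fingers":-0.4},{"delta_pos":[0,0,5.6],"dr":[0,0,0],"fingers":0.2},{"delta_pos":[0,0,5.6],"dr":[0,0,0],"fingers":1}], "newtons": 15}}

```text
time: 13.42
tool_pos: [0.636, 0.0558, 0.0345]
tool_rot: [3.139, -0.0, 1.43]
contact_force: [0.4, 0.4, 0.7]
opening: 0.0488
grip_force: 0.0
```

>>> {"method": "step_arm", "body": {"increments": [{"delta_pos":[0,0,0],"dr":[0,0,0],"fingers":1},{"delta_pos":[0,0,0],"dr":[0,0,0],"fingers":1},{"delta_pos":[0,0,0],"dr":[0,0,0],"fingers":1},{"delta_pos":[0,0,0],"dr":[0,0,0],"fingers":1},{"delta_pos":[0,0,0],"dr":[0,0,0],"fingers":1}]}}

```text
time: 14.05
tool_pos: [0.6352, 0.0558, 0.0331]
tool_rot: [-3.141, 0.0, 1.43]
contact_force: [0.9, -0.7, -0.4]
opening: 0.0115
grip_force: 15.0
```

```bash
python3 - <<'E'
from h import *
P=np.load("w3.npy",allow_pickle=True).item()
e=p2w("wrist",[(319,81),(313,122)],.055,P)
print("sensor",e.mean(0),"yaw",np.arctan2(-(e[0]-e[1])[0],(e[0]-e[1])[1]))
o=robot.observe();print(o["tool_pos"],o["opening"],o["grip_force"])
print(go([.4687,-.0181,o["tool_pos"][2]],1.629))
E
```

```text
sensor [0.6441 0.1316 0.055 ] yaw -0.29543780704197464
[0.6352 0.0558 0.0331] 0.01149306951217351 14.998087137937546
(array([ -9.6581, -15.4431,   0.0026]), array([ -0.0072,   0.0038, -11.4163]))
```

>>> {"method": "step_arm", "body": {"increments": [{"delta_pos":[0,0,-3],"dr":[0,0,0],"fingers":1},{"delta_pos":[0,0,-6],"dr":[0,0,0],"fingers":1},{"delta_pos":[-2.5,-3.5,-7],"dr":[0,0,-3],"fingers":1},{"delta_pos":[-5,-7.5,-7],"dr":[0,0,-6],"fingers":1},{"delta_pos":[-7.5,-11.5,-7],"dr":[0,0,-9],"fingers":1}]}}

```text
time: 14.68
tool_pos: [0.5096, -0.0027, 0.1034]
tool_rot: [3.141, 0.0, 1.589]
contact_force: [0.3, 0.1, 0.2]
opening: 0.0116
grip_force: 15.0
```

```bash
python3 - <<'E'
from h import *
print(go([.4687,-.0181,.0271],1.629))
E
```

```text
(array([-1.4585, -4.1208,  7.63  ]), array([ 0.0377,  0.0186, -2.2987]))
```

>>> {"method": "step_arm", "body": {"increments": [{"delta_pos":[-1,-2.8,0],"dr":[0,0,-1.5],"fingers":1},{"delta_pos":[-1.5,-4.2,1.5],"dr":[0,0,-2.4],"fingers":1},{"delta_pos":[-1.5,-4.2,4],"dr":[0,0,-2.4],"fingers":1},{"delta_pos":[-1.5,-4.2,5.8],"dr":[0,0,-2.4],"fingers":1},{"delta_pos":[-1.5,-4.2,5.8],"dr":[0,0,-2.4],"fingers":1}]}}

```text
time: 15.3
tool_pos: [0.4683, -0.0178, 0.0444]
tool_rot: [-3.139, -0.001, 1.629]
contact_force: [-0.7, 0.1, -0.3]
opening: 0.0115
grip_force: 15.0
```

```bash
python3 - <<'E'
from h import *
print(go([.4687,-.0181,.0271],1.629))
cv2.imwrite("pics/s2.png",cv2.resize(viewer.read_camera("side")[100:300,180:440,::-1],None,fx=3,fy=3,interpolation=2))
E
```

```text
(array([-0.0293,  0.0471,  1.7294]), array([-0.1412, -0.0325, -0.021 ]))
```

View pics/s2.png

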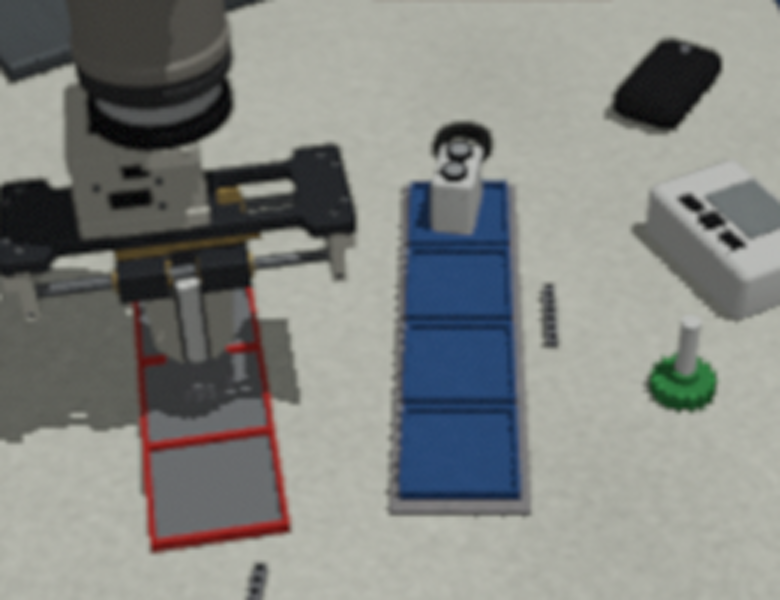

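The gear hangs level over the third compartment, around (195,390). I'll lower and release it.

>>> {"method": "step_arm", "body": {"increments": [{"delta_pos":[0,0,0.8],"dr":[0,0,0],"fingers":1},{"delta_pos":[0,0,1.4],"dr":[0,0,0],"fingers":1},{"delta_pos":[0,0,1.75],"dr":[0,0,0],"fingers":1},{"delta_pos":[0,0,1.75],"dr":[0,0,0],"fingers":1},{"delta_pos":[0,0,1.75],"dr":[0,0,0],"fingers":1}]}}

```text
time: 15.98
tool_pos: [0.4692, -0.018, 0.0278]
tool_rot: [3.141, 0.0, 1.629]
contact_force: [0.8, -0.4, -0.6]
opening: 0.0116
grip_force: 15.0
```

>>> {"method": "step_arm", "body": {"increments": [{"delta_pos":[0,0,0],"dr":[0,0,0],"fingers":-0.3},{"delta_pos":[0,0,0],"dr":[0,0,0],"fingers":-0.3},{"delta_pos":[0,0,-0.5],"dr":[0,0,0],"fingers":-0.3},{"delta_pos":[0,0,-3],"dr":[0,0,0],"fingers":-0.3},{"delta_pos":[0,0,-6],"dr":[0,0,0],"fingers":-0.3}]}}

```text
time: 16.6
tool_pos: [0.4687, -0.0179, 0.0884]
tool_rot: [-3.14, -0.0, 1.629]
contact_force: [0.9, 0.4, -0.1]
opening: 0.0564
grip_force: 0.0
```

```bash
python3 - <<'E'
from h import *
print(go([.6438,.1312,.12],1.27))
E
```

```text
(array([13.8694, 18.3434, -3.1836]), array([-0.0689,  0.0003, 20.5554]))
```

>>> {"method": "step_arm", "body": {"increments": [{"delta_pos":[1,1,-3.2],"dr":[0,0,3],"fingers":-0.6},{"delta_pos":[4.4,5.8,-3.2],"dr":[0,0,8],"fingers":-0.6},{"delta_pos":[8,10.6,-3.2],"dr":[0,0,13],"fingers":-0.6},{"delta_pos":[11.5,15.2,-3.2],"dr":[0,0,18],"fingers":-0.6},{"delta_pos":[13.9,18.3,-3.2],"dr":[0,0,20.6],"fingers":-0.6}]}}

```text
time: 17.23
tool_pos: [0.6451, 0.1333, 0.1199]
tool_rot: [3.141, -0.0, 1.268]
contact_force: [0.3, -0.2, -0.5]
opening: 0.0734
grip_force: 0.0
```

>>> {"method": "step_arm", "body": {"increments": [{"delta_pos":[0,0,1],"dr":[0,0,0],"fingers":-0.6},{"delta_pos":[0,0,2],"dr":[0,0,0],"fingers":-0.6},{"delta_pos":[0,0,4],"dr":[0,0,0],"fingers":-0.6},{"delta_pos":[0,0,4.5],"dr":[0,0,0],"fingers":-0.6},{"delta_pos":[0,0,4.5],"dr":[0,0,0],"fingers":-0.6}]}}

```text
time: 17.85
tool_pos: [0.6432, 0.1307, 0.0747]
tool_rot: [-3.141, 0.0, 1.269]
contact_force: [-0.1, 0.3, 0.5]
opening: 0.074
grip_force: 0.0
```

```bash
python3 - <<'E'
from h import *
print(go([.6438,.1312,.022],1.27))
cv2.imwrite("pics/w4.png",viewer.read_camera("wrist")[:,:,::-1])
E
```

```text
(array([0.0675, 0.0451, 5.2687]), array([-0.0441,  0.0285, -0.0836]))
```

View pics/w4.png

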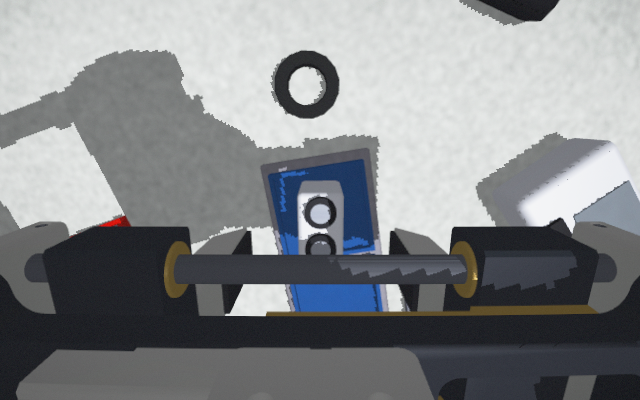

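The sensor (eyes at (320,212) and (320,245)) is centred and square to the fingers. I'll descend and grip it.

>>> {"method": "step_arm", "body": {"increments": [{"delta_pos":[0,0,2.5],"dr":[0,0,0],"fingers":-0.6},{"delta_pos":[0,0,4.8],"dr":[0,0,0],"fingers":-0.6},{"delta_pos":[0,0,5.2],"dr":[0,0,0],"fingers":-0.6},{"delta_pos":[0,0,5.2],"dr":[0,0,0],"fingers":0},{"delta_pos":[0,0,5.2],"dr":[0,0,0],"fingers":1}]}}

```text
time: 18.52
tool_pos: [0.6446, 0.1314, 0.0242]
tool_rot: [3.139, -0.001, 1.269]
contact_force: [0.3, -0.0, 0.1]
opening: 0.0583
grip_force: 0.0
```

>>> {"method": "step_arm", "body": {"increments": [{"delta_pos":[0,0,0],"dr":[0,0,0],"fingers":1},{"delta_pos":[0,0,0],"dr":[0,0,0],"fingers":1},{"delta_pos":[0,0,0],"dr":[0,0,0],"fingers":1},{"delta_pos":[0,0,0],"dr":[0,0,0],"fingers":1},{"delta_pos":[0,0,0],"dr":[0,0,0],"fingers":1}]}}

```text
time: 19.15
tool_pos: [0.6438, 0.1314, 0.0229]
tool_rot: [3.141, 0.0, 1.269]
contact_force: [-0.2, -0.1, 1.7]
opening: 0.0281
grip_force: 15.0
```

```bash
python3 - <<'E'
from h import *
o=robot.observe();print(o["tool_pos"],o["opening"],o["grip_force"])
print(go([.473,-.092,o["tool_pos"][2]],1.629))
E
```

```text
[0.6438 0.1314 0.0229] 0.02807853076629395 14.998204708099365
(array([-26.4059,  -9.6699,  -0.001 ]), array([  0.0097,   0.0034, -20.617 ]))
```

>>> {"method": "step_arm", "body": {"increments": [{"delta_pos":[0,0,-3],"dr":[0,0,0],"fingers":1},{"delta_pos":[0,0,-6],"dr":[0,0,0],"fingers":1},{"delta_pos":[-4,-1.5,-9],"dr":[0,0,-4],"fingers":1},{"delta_pos":[-9,-3.3,-9],"dr":[0,0,-8],"fingers":1},{"delta_pos":[-14,-5.1,-9],"dr":[0,0,-12],"fingers":1}]}}

```text
time: 19.77
tool_pos: [0.5525, 0.0119, 0.113]
tool_rot: [3.141, 0.0, 1.482]
contact_force: [1.1, -0.7, -1.2]
opening: 0.0279
grip_force: 15.0
```

```bash
python3 - <<'E'
from h import *
print(go([.473,-.092,.0169],1.629))
E
```

```text
(array([-11.0541,  -7.001 ,   9.6086]), array([ 0.0485,  0.0192, -8.4405]))
```

>>> {"method": "step_arm", "body": {"increments": [{"delta_pos":[-4,-2.5,0],"dr":[0,0,-3],"fingers":1},{"delta_pos":[-8,-5,0],"dr":[0,0,-6],"fingers":1},{"delta_pos":[-11.1,-7,1],"dr":[0,0,-8.4],"fingers":1},{"delta_pos":[-11.1,-7,4],"dr":[0,0,-8.4],"fingers":1},{"delta_pos":[-11.1,-7,7],"dr":[0,0,-8.4],"fingers":1}]}}

```text
time: 20.4
tool_pos: [0.4736, -0.0919, 0.0424]
tool_rot: [3.14, 0.001, 1.624]
contact_force: [-0.3, 0.5, -0.8]
opening: 0.0281
grip_force: 15.0
```

>>> {"method": "step_arm", "body": {"increments": [{"delta_pos":[0,0,0],"dr":[0,0,0],"fingers":1},{"delta_pos":[0,0,0.5],"dr":[0,0,0],"fingers":1},{"delta_pos":[0,0,1],"dr":[0,0,0],"fingers":1},{"delta_pos":[0,0,1],"dr":[0,0,0],"fingers":1},{"delta_pos":[0,0,1],"dr":[0,0,0],"fingers":1}]}}

```text
time: 21.02
tool_pos: [0.4738, -0.0912, 0.0331]
tool_rot: [3.141, 0.0, 1.625]
contact_force: [0.1, 0.7, -1.3]
opening: 0.0277
grip_force: 15.0
```

```bash
python3 - <<'E'
from h import *
print(go([.473,-.092,.0169],1.629))
E
```

```text
(array([-0.0719, -0.0817,  1.6211]), array([ 0.0376,  0.0215, -0.2055]))
```

>>> {"method": "step_arm", "body": {"increments": [{"delta_pos":[0,-0.1,0.7],"dr":[0,0,0],"fingers":1},{"delta_pos":[0,-0.1,1.3],"dr":[0,0,0],"fingers":1},{"delta_pos":[0,-0.1,1.65],"dr":[0,0,0],"fingers":1},{"delta_pos":[0,-0.1,1.65],"dr":[0,0,0],"fingers":1},{"delta_pos":[0,-0.1,1.65],"dr":[0,0,0],"fingers":1}]}}

```text
time: 21.65
tool_pos: [0.4722, -0.0912, 0.0162]
tool_rot: [-3.141, -0.0, 1.625]
contact_force: [-1.6, -0.3, 3.4]
opening: 0.028
grip_force: 15.0
```

>>> {"method": "step_arm", "body": {"increments": [{"delta_pos":[0,0,0],"dr":[0,0,0],"fingers":-0.5},{"delta_pos":[0,0,0],"dr":[0,0,0],"fingers":-0.5},{"delta_pos":[0,0,-0.5],"dr":[0,0,0],"fingers":-0.5},{"delta_pos":[0,0,-4],"dr":[0,0,0],"fingers":-0.5},{"delta_pos":[0,0,-8],"dr":[0,0,0],"fingers":-0.5}]}}

```text
time: 22.28
tool_pos: [0.4721, -0.0911, 0.0969]
tool_rot: [-3.14, -0.001, 1.625]
contact_force: [1.0, -1.1, 0.1]
opening: 0.0679
grip_force: 0.0
```

>>> {"method": "step_arm", "body": {"increments": [{"delta_pos":[-4,0,-4],"dr":[0,0,0],"fingers":-0.5},{"delta_pos":[-9,0,-8],"dr":[0,0,0],"fingers":-0.5},{"delta_pos":[-14,0,-8],"dr":[0,0,0],"fingers":-0.5},{"delta_pos":[-19,0,-8],"dr":[0,0,0],"fingers":-0.5},{"delta_pos":[-22,0,-8],"dr":[0,0,0],"fingers":-0.5}]}}

```text
time: 22.9
tool_pos: [0.4842, -0.3133, 0.1766]
tool_rot: [3.141, 0.001, 1.624]
contact_force: [-0.6, 0.3, -0.3]
opening: 0.0685
grip_force: 0.0
```

```bash
python3 - <<'E'
from h import *
a=viewer.read_camera("top")[160:310,205:385,::-1]; b=viewer.read_camera("side")[140:290,200:380,::-1]
cv2.imwrite("pics/f.png",np.vstack([cv2.resize(i,None,fx=2,fy=2,interpolation=2) for i in (a,b)]))
E
```

```text
(no output)
```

View pics/f.png

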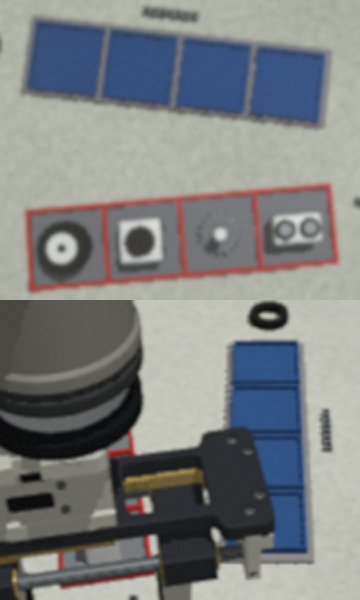

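The top half shows the wheel (62,247), motor (140,242), gear (220,235) and sensor (298,230) upright inside their compartments, in reversed order. All the cups are empty and the gripper is clear.

```bash
python3 -c "
from cell import robot
print(robot.hand_in())"
```

```text
the job is handed in; nothing more can be done
None
```

The job is handed in: the final top view shows all four parts upright in the tray in reverse order (wheel, motor, gear, sensor from the left), with the gripper clear at about 23 s of the 112 s allowed.

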